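# Put away the pile: shaker, lid, clear box and tin

### The arm

A 6-joint arm with a two-finger parallel gripper is mounted at the origin on a cart in front of the work surface, level with it; the furniture and walls round the work are solid. World frame = base frame: x ahead of the robot, y to its left, z up, the work surface at z = 0. Lengths are in mm, angles in rad, forces in N, time in s.
With the tool pointing down it reaches from about 350 to 925 mm from the base axis. Payload 6.4 kg.
Tool frame: the origin (TCP) lies midway between the tips of the shut fingers; the grasp point (between the pads) lies r.pinch_z behind it (r.pinch_z is the distance from the TCP to the grasp point, in mm); z points along the fingers, y is the line along which they close (so a half turn about z gives the same grasp; the last joint's range is limited). The gripper opens to 94 mm and grips with 3 to 60 N. Pads are 16 mm wide; open, the fingers measure 119 mm over their backs; the gripper's body (75 mm by 177 mm) begins 78 mm behind the grasp point.
Start: joints at [-1.39, 0.245, 1.558, -0, 1.339, -0.174], TCP at [225.817, -609.525, 205.455] pointing down, gripper open.
Joint ranges: [-3.13, 3.13], [-1.02, 2.26], [0.13, 2.54], [-0.95, 4.09], [0.21, 2.88], [-2.74, 2.74]. Speed limits (rad/s): [2.57, 2.57, 3.14, 3.14, 3.14, 3.14].

### API

Orientations are given as a unit quaternion [x, y, z, w].
In Python, from workcell import r gives the robot as it stands. The module is installed in compiled form; this text tells all that it offers. Calls block until the motion is done:
- r.reach(position, orientation): joint-space move of the TCP to a pose.
- r.move_linear(position, frame=None, feed=150): straight line of the TCP; frame=None keeps the orientation; feed is the mean speed in mm/s.
- r.move_joints(angles): joint-space move.
- r.gripper_to(opening): finger opening in mm; the grip force is fixed at half the most; returns when the fingers have stopped.
- r.hold(seconds).
- r.ik(position, orientation): joint angles nearest the present ones, or None.
- r.sense(): the state.
- r.capture(name): name is "scene" or "top" or "wrist"; returns the picture (480x640x3 uint8, blue, green, red); there is no depth.
- r.camera_info(name): a dict with "fx", "fy", "cx", "cy" (pixels), "rvec" (rotation vector, rad) and "tvec" (3), from world to camera coordinates, as OpenCV has them. Camera axes: x right, y down, z forward; pixel columns grow to the right and rows downward; lengths in mm; the calibration is good to about 2 mm. A picture is of the moment at which its call begins: read the wrist's pose just before it. camera_info takes no time and is no camera call; for the wrist camera it gives the pose at the moment of the call.
A pose or a line that the arm cannot do raises r.Unreachable and nothing moves.
- r.close_job(): hands the job in; it is judged then, once.
The state is a dict: "clock": time; "joints": joint angles; "dq": joint speeds; "joint_efforts": joint torques, N m; "ee_pos": TCP position; "orientation": TCP orientation; "contact_force": force on the tool from outside, world axes, zero at the start; "wrist_torque": the same for the moment, N m; "width": finger opening in mm; "grasp_force": force on a finger pad.
Only numpy, scipy, OpenCV 4.12 (cv2) and the standard library are available. Lean on these libraries where they do the work, as an engineer would, in place of code of your own. Each camera call takes 0.05 s, during which the arm holds its last target. There are 200 camera calls.

### The job

Take the pile apart and clear the scale: set the salt shaker in the small round wooden tray, the clear box squarely in the rectangular wooden tray and the open tin from the scale in the large round wooden tray, each standing flat inside the rim, and leave the green lid lying flat and centred on top of the tin. Keep the shaker and the tin upright all the while, and leave the spice jar standing where it is.

Things in the scene. Friction and masses are not known exactly. Their poses are not given: they have to be found in the camera images.
- shaker: glass salt shaker with a grey domed top, round, 44 mm across up to 74 mm, 34 mm across above, 90 mm tall, its foot slightly rounded, 0.1 kg; at the start it stands on the green lid, on top of the pile. Origin: centre of its underside; z up along it.
- green_lid: round flat green plastic lid, 70 mm across, 8 mm thick, 0.02 kg; at the start it lies on the clear box, under the shaker. Origin: centre of its underside; z up through it.
- clear_box: clear plastic box with flat lid (the lid does not open here), 44 mm tall, walls 61 mm wide (along its x) and 84 mm long (along its y), lid 63 x 88 mm with a small lip on its -x side out to 36 mm from the origin; 0.06 kg; at the start the bottom of the pile, on the table. Origin: centre of its underside; z up, y along its length.
- tin: round open pale metal tin with white contents, 66 mm across, 52 mm tall, 0.12 kg, straight walls; at the start it stands on the scale's pan. Origin: centre of its underside; z up.
- small_tray: small round wooden tray with a low rim, fixed to the table: 70 mm across outside, 60 mm inside, its floor 4 mm and its rim 8 mm above the table. Origin: centre of its underside, on the table; z up.
- large_tray: large round wooden tray with a low rim, fixed to the table: 92 mm across outside, 82 mm inside, its floor 4 mm and its rim 8 mm above the table. Origin: centre of its underside, on the table; z up.
- box_tray: rectangular wooden tray with a low rim, fixed to the table: 90 x 114 mm outside, 80 mm (along its x) by 104 mm (along its y) inside, its floor 4 mm and its rim 8 mm above the table. The box may stand in it either way round, with its length along the tray's y. Origin: centre of its underside, on the table; z up.
- scale: white digital kitchen scale, fixed to the table, 155 mm (its x) by 185 mm (its y), 22 mm tall; the flat pan is at 22 mm, from x = -28 to 72 mm and y = -86 to 86 mm; the keys are at its -x edge. The pan does not move. Origin: centre of its underside.
- spice_jar: spice jar with black cap, 45 mm across, 105 mm tall, standing loose on the table behind the trays; not to be moved. Origin: centre of its underside; z up.

How it is judged (in metres and radians):
At the end, for the whole second after the job is handed in: At rest, upright (0.1 rad, shaker 0.15), on the tray floor (3 mm): shaker in the small, tin in the large round tray, 10 mm from centre at most; box in the rectangular tray, 15 mm from centre, 0.2 rad from its length; lid flat on the tin (3 mm), centred within 12 mm (horizontal distance between shaker and small_tray below 0.01 m and z of shaker in the frame of small_tray between 0.001 and 0.007 m and angle between shaker's own z axis and vertical below 0.15 rad and linear speed of each of shaker, tin, clear_box, green_lid below 0.02 m/s and angular speed of each of shaker, tin, clear_box, green_lid below 0.2 rad/s and horizontal distance between tin and large_tray below 0.01 m and z of tin in the frame of large_tray between 0.001 and 0.007 m and angle between each of tin, clear_box, green_lid's own z axis and vertical below 0.1 rad and horizontal distance between clear_box and box_tray below 0.015 m and z of clear_box in the frame of box_tray between 0.001 and 0.007 m and angle between the y axis of clear_box and the y axis of box_tray, either way round below 0.2 rad and horizontal distance between green_lid and tin below 0.012 m and z of green_lid in the frame of tin between 0.049 and 0.055 m); the robot touches nothing.
It fails at once if the spice jar is shifted by more than 25 mm or tipped (distance of spice_jar from where it was at the start of the episode above 0.025 m or angle between spice_jar's own z axis and vertical above 0.4 rad).
It fails at once if the shaker or the tin is tipped by more than 0.6 rad (angle between any of shaker, tin's own z axis and vertical above 0.6 rad).
It also fails if it takes over 120 s, if anything falls off the work surface, if the arm or the gripper's body presses on something with over 40 N, if the wrist force passes 120 N, or if a joint passes its speed limit or range.

## Working session

There is one attempt and no reset: what is moved stays moved. The work goes in short steps, each a Python script; the robot and the scene stay as the last script left them, time stands still between calls to the robot, and variables do not carry over. Pictures are saved under pics/ and viewed, at most 14 in all, crops included, and the job is handed in when it is done.

```bash
mkdir -p pics; ls
python3 - <<'E'
from workcell import r
import cv2
for n in("scene","top"):
    cv2.imwrite(f"pics/{n}0.png",r.capture(n)); print(n,r.camera_info(n))
print(r.pinch_z,r.sense()["orientation"],r.sense()["clock"], r.camera_info("wrist"))
E
```

```text
pics
scene {'fx': 593.0458229152844, 'fy': 593.0458229152844, 'cx': 321.16383986123014, 'cy': 231.89058037428438, 'rvec': array([ 0.95381351, -2.47358581,  1.03505866]), 'tvec': array([ 457.95898134,  309.22164343, 1008.1287537 ])}
top {'fx': 507.01146039506636, 'fy': 507.01146039506636, 'cx': 325.0925986323671, 'cy': 248.03236630146645, 'rvec': array([ 2.16994153, -2.14552244,  0.12470463]), 'tvec': array([   8.31992453,  572.07145851, 1100.79479544])}
18.8 [ 9.84309200e-01  1.76450251e-01  5.59806107e-07 -8.41131292e-04] 0.1 {'fx': 383.6320542737347, 'fy': 383.6320542737347, 'cx': 319.9650971295196, 'cy': 241.7720834178535, 'rvec': array([-2.39925768,  1.66931901,  0.21848528]), 'tvec': array([-649.16354588,  -26.44592434,  391.33932239])}
```

View pics/scene0.png

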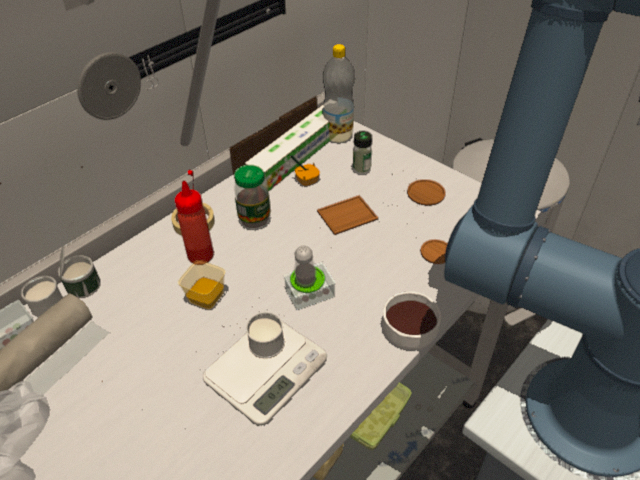

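View pics/top0.png

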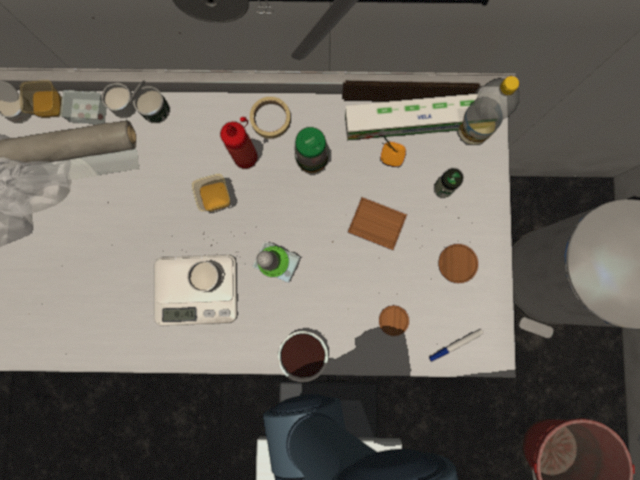

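Scene view: pile at (308,275), tin at (265,333), box tray (348,214), large tray (426,192), small tray (435,251), jar (362,152). Top view: lid (273,262), shaker top (264,259), tin (205,276), box tray (377,223), small tray (394,320), large tray (458,263), jar (449,182).

```bash
cat > h.py <<'E'
from workcell import r
import cv2, numpy as np
from scipy.spatial.transform import Rotation as Ro
def rays(info,px):
    R=cv2.Rodrigues(info["rvec"])[0]; K=np.array([[info["fx"],0,info["cx"]],[0,info["fy"],info["cy"]],[0,0,1]])
    p=np.c_[np.atleast_2d(np.asarray(px,float)),np.ones(len(np.atleast_2d(px)))]
    d=(R.T@np.linalg.inv(K)@p.T).T
    return -R.T@info["tvec"], d/np.linalg.norm(d,axis=1)[:,None]
def plane(info,px,z):
    c,d=rays(info,px); return c+d*((z-c[2])/d[:,2])[:,None]
def tri(obs):  # [(info,px)] -> point, residual mm
    A=np.zeros((3,3));b=np.zeros(3);L=[]
    for i,p in obs:
        c,d=rays(i,p);M=np.eye(3)-np.outer(d[0],d[0]);A+=M;b+=M@c;L.append((c,M))
    x=np.linalg.solve(A,b); return x,max(np.linalg.norm(M@(x-c)) for c,M in L)
def down(yaw): # tool z down, tool y (closing) at angle yaw from world x
    y=np.array([np.cos(yaw),np.sin(yaw),0]);z=np.array([0,0,-1.]);return Ro.from_matrix(np.c_[np.cross(y,z),y,z]).as_quat()
def blobs(im,lo,hi,amin=60):
    m=cv2.inRange(cv2.cvtColor(im,cv2.COLOR_BGR2HSV),np.array(lo),np.array(hi))
    cs=cv2.findContours(m,cv2.RETR_EXTERNAL,cv2.CHAIN_APPROX_NONE)[0]
    return sorted([c for c in cs if cv2.contourArea(c)>amin],key=cv2.contourArea,reverse=True)
def wrist():
    i=r.camera_info("wrist"); return i,r.capture("wrist")
E
python3 - <<'E'
from h import *
np.set_printoptions(precision=1,suppress=True)
T=r.camera_info("top");S=r.camera_info("scene")
for n,a,b in [("lid",(273,262),(307,280)),("shakertop",(264,259),(304,252)),("tin",(205,276),(265,329)),("boxtray",(377,223),(348,214)),("small",(394,320),(435,251)),("large",(458,263),(426,192)),("jartop",(452,178),(363,137))]:
    print(n,*tri([(T,a),(S,b)]))
t=cv2.imread("pics/top0.png");s=cv2.imread("pics/scene0.png")
for n,im,i in(("t",t,T),("s",s,S)):
    for c in blobs(im,(5,90,60),(18,255,220),150):
        e=cv2.minAreaRect(c);print(n,np.array(e[0]),np.array(e[1]),e[2],plane(i,e[0],8)[0])
w=r.camera_info("wrist");q=r.sense();R=cv2.Rodrigues(w["rvec"])[0]
Rt=Ro.from_quat(q["orientation"]).as_matrix()
print("cam in tool",Rt.T@(-R.T@w["tvec"]-q["ee_pos"]),"\n",Rt.T@R.T)
E
```

```text
lid [538.8 130.   44.2] 0.529021018397073
shakertop [535.9 138.3 133. ] 0.3563669111607467
tin [504.9 275.3  60.1] 0.3391839213968956
boxtray [ 634.8 -105.1    2. ] 0.9299879333878358
small [ 414.8 -142.     1.7] 1.5903952004183488
large [ 545.  -290.1    1.4] 0.3268056566246513
jartop [ 718.3 -256.1   98.6] 0.2686294744218206
t [588.7 448.1] [97.3 57.1] 11.821486473083496 [ 141.5 -565.8    8. ]
t [376.8 223. ] [48.5 37.8] 21.370620727539062 [ 634.6 -103.6    8. ]
t [458. 263.] [38. 38.] 90.0 [ 544.1 -288.6    8. ]
t [300.5 350.4] [32.  42.4] 69.44395446777344 [343.9  67.2   8. ]
t [393.5 318.5] [29. 27.] 0.0 [ 417. -141.    8.]
t [392.8 153.8] [24.3 24. ] 14.03624439239502 [ 799.1 -141.1    8. ]
t [213.3 193.9] [24.  27.2] 71.56504821777344 [698.8 276.    8. ]
t [41.9 99.1] [20.9 23.6] 6.340191841125488 [924.5 692.8   8. ]
t [589.5 465.5] [15. 25.] 0.0 [ 105.2 -565.6    8. ]
s [347.2 213.9] [29.5 54.8] 70.20112609863281 [631.4 -99.5   8. ]
s [405.6 315.4] [38.2 33.8] 17.744670867919922 [356.   46.3   8. ]
s [425.5 192. ] [24. 37.] 90.0 [ 542.1 -282.3    8. ]
s [432.9 250.8] [25.6 24. ] 9.462321281433105 [ 416.9 -132.9    8. ]
s [307.8 174.3] [20.6 24. ] 71.56504821777344 [ 799.4 -144.9    8. ]
cam in tool [  74.3    0.  -179.6] 
 [[ 0.  -1.  -0.3]
 [ 1.   0.   0. ]
 [-0.  -0.3  1. ]]
```

Run:
```python
from h import *
import pickle
np.set_printoptions(precision=2,suppress=True)
q=down(-np.pi/2);V=[]
for p in [(560,-240,250),(560,-110,250),(560,140,250),(560,270,250)]:
    r.reach(p,q); s=r.sense(); V.append(wrist()); print(s["joints"],s["ee_pos"],s["clock"])
pickle.dump(V,open("V.pkl","wb"))
cv2.imwrite("pics/w1.png",V[1][1]);cv2.imwrite("pics/w2.png",V[2][1])
for k,(i,im) in enumerate(V):
    for c in blobs(im,(5,90,60),(18,255,220),1500)+blobs(im,(40,100,80),(75,255,255),400):
        e=cv2.minAreaRect(c);m=cv2.moments(c);print(k,np.array(e[0]),np.array(e[1]),e[2],cv2.contourArea(c),plane(i,e[0],8)[0])
```

```text
[-0.59  0.12  1.62 -0.    1.4   0.98] [ 559.67 -240.72  249.82] 1.9167
[-0.39  0.03  1.72 -0.    1.4   1.18] [ 560.04 -110.49  250.16] 2.55
[ 0.05  0.04  1.7  -0.    1.4   1.62] [560.48 138.68 249.95] 3.5833
[ 0.27  0.15  1.59 -0.    1.41  1.84] [560.31 269.2  249.8 ] 4.2167
0 [190.75 137.34] [116.57  85.56] 20.556045532226562 9133.0 [ 637.16 -103.79    8.  ]
0 [380.23 234.64] [36.5  77.74] 36.25383377075195 2076.0 [ 530.82 -308.79    8.  ]
1 [479. 222.] [74.95 83.44] 45.0 4938.0 [ 545.92 -289.      8.  ]
1 [282.94 126.37] [44.76 87.44] 22.067899703979492 2236.0 [648.68 -71.58   8.  ]
1 [350.67 330.57] [45.12 52.55] 21.801406860351562 1904.0 [ 411.76 -147.79    8.  ]
1 [ 88.07 234.68] [70.47 55.75] 62.241458892822266 1293.5 [531.25 151.73   8.  ]
2 [548.6  139.41] [108.93  92.7 ] 23.498565673828125 9134.0 [ 635.35 -104.21    8.  ]
2 [184.9  82.2] [63.56 57.24] 71.56504821777344 1588.5 [692.53 276.71   8.  ]
3 [319.    81.12] [66.1  61.98] 72.89727020263672 2203.5 [693.14 270.03   8.  ]
3 [471.53 218.62] [58.48 25.55] 30.963754653930664 598.0 [549.88  99.6    8.  ]
```

View pics/w1.png

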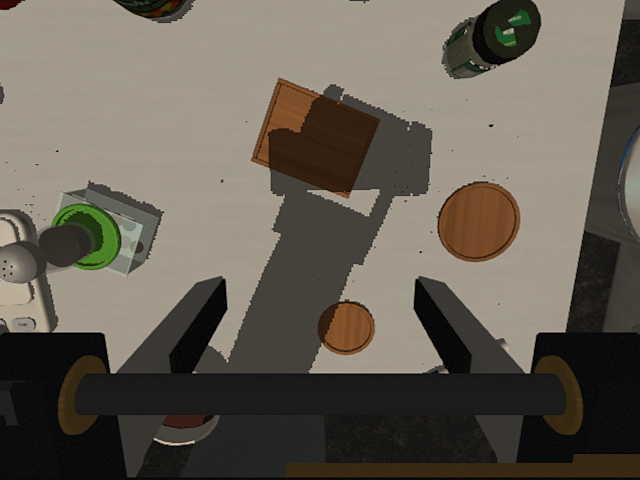

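View pics/w2.png

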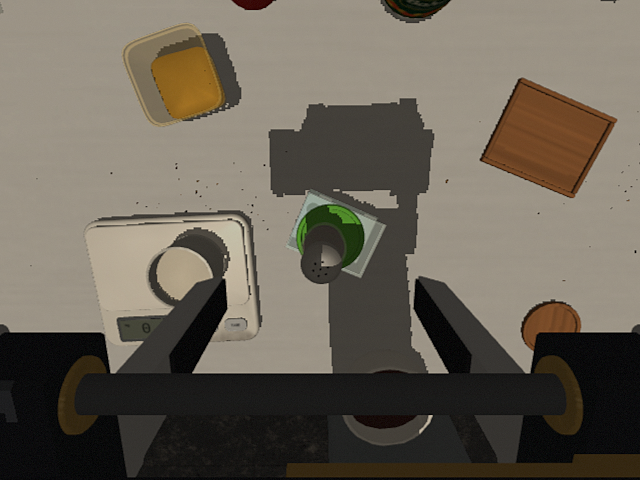

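Wrist view 1: box-tray corners (280,79),(380,121),(350,198),(251,160), large tray (479,222), small tray (346,328), lid at far left (86,237). Wrist view 2: lid about (330,237), shaker dome (321,264), box-lid corners (312,191),(385,222),(360,277), tin rim (180,277); box is half in shadow.

Run:
```python
from h import *
import pickle
np.set_printoptions(precision=1,suppress=True)
V=pickle.load(open("V.pkl","rb"))
def show(n,lo,hi,z,amin):
  for k,(i,im) in enumerate(V):
    for c in blobs(im,lo,hi,amin):
        h=cv2.convexHull(c); e=cv2.fitEllipse(h) if len(h)>5 else cv2.minAreaRect(c)
        P=plane(i,h[:,0],z)[:,:2].astype(np.float32)
        cc,rad=cv2.minEnclosingCircle(P); b=cv2.minAreaRect(P)
        print(n,k,"px",np.array(e[0]),"circ",np.array(cc),rad,"rect",np.array(b[0]),np.array(b[1]),b[2])
show("wood",(4,80,25),(20,255,220),8,2200)
show("lid",(40,120,25),(80,255,255),52,800)
T=r.camera_info("top")
# box lid corners, view 2, at z=44
print(plane(V[2][0],[(312,191),(385,222),(360,277),(288,245)],44))
for i,p in((V[2][0],(180,277)),):print("tin",plane(i,p,74))
im=V[3][1][120:330,200:480];cv2.imwrite("pics/c3.png",np.hstack([cv2.resize(im,None,fx=1.4,fy=1.4,interpolation=cv2.INTER_CUBIC),cv2.resize(V[2][1][150:360,120:400],None,fx=1.4,fy=1.4,interpolation=cv2.INTER_CUBIC)]))
```

```text
wood 0 px [189.9 137.7] circ [ 635.2 -105.1] 71.60231018066406 rect [ 634.8 -105.3] [114.3  89.5] 68.88339233398438
wood 0 px [507.9 467.4] circ [ 193.3 -432.9] 239.9468536376953 rect [ 211.3 -432.9] [479.9  37.8] 89.96302795410156
wood 0 px [363.  221.3] circ [ 545.1 -287.9] 46.65577697753906 rect [ 545.  -289.2] [90.3 90.1] 45.27523422241211
wood 1 px [310.6 136. ] circ [ 634.9 -104.5] 71.24214172363281 rect [ 635.  -104.7] [113.1  89.8] 68.83744049072266
wood 1 px [507.7 467.3] circ [ 197.6 -303.9] 239.33457946777344 rect [ 211.8 -303.9] [478.6  37.8] 89.98844146728516
wood 1 px [478.4 221.7] circ [ 544.4 -287.6] 46.76675033569336 rect [ 544.9 -288.3] [91.2 90.8] 8.432726860046387
wood 1 px [345.7 327.8] circ [ 414.8 -141.7] 35.59918212890625 rect [ 415.2 -142.2] [67.9 70.4] 89.99703216552734
wood 2 px [548.9 135.7] circ [ 635.  -102.7] 72.15228271484375 rect [ 635.  -102.8] [115.9  90.1] 68.80553436279297
wood 2 px [513.7 467.2] circ [193.9 -53.5] 240.03184509277344 rect [212.  -53.5] [480.1  37.8] 89.9052734375
wood 2 px [173.9  75.3] circ [697.9 286. ] 54.547271728515625 rect [698.5 287.8] [86.1 87.9] 17.139995574951172
wood 3 px [319.1  74.3] circ [698.  270.2] 53.601654052734375 rect [698.1 270.2] [85.8 84.6] 17.488927841186523
wood 3 px [510.  467.4] circ [194.   76.6] 240.04696655273438 rect [212.   76.6] [480.1  37.8] 89.95508575439453
lid 1 px [ 85.5 236.3] circ [539.7 126.9] 34.99238204956055 rect [540.9 123.2] [68.3 62. ] 18.587114334106445
lid 2 px [330.  236.9] circ [539.4 128.5] 34.45058059692383 rect [543.6 126.9] [67.8 59.7] 70.23686981201172
lid 3 px [458.1 236.4] circ [539.7 129.1] 34.57881164550781 rect [542.2 131.5] [61.5 68.4] 40.71022033691406
[[585.6 146.6  44. ]
 [553.7  72.   44. ]
 [494.   96.1  44. ]
 [529.4 172.   44. ]]
tin [[505.2 276.2  74. ]]
```

View pics/c3.png

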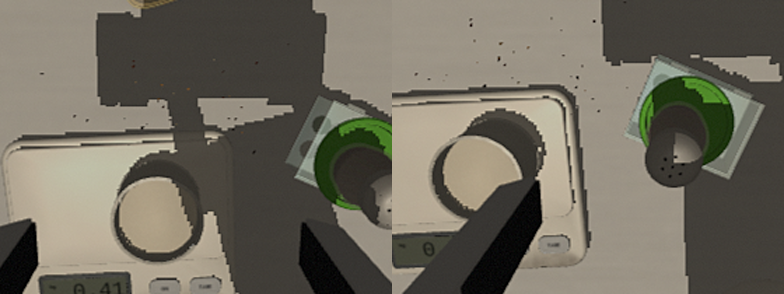

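Crop: tin rim clean in both views (left crop rim centre ≈(157,219), right ≈(477,176)); shaker dome in the right crop at ≈(675,158); box's long side runs parallel to the tray's to within a few degrees.

Run:
```python
from h import *
import pickle
np.set_printoptions(precision=1,suppress=True)
V=pickle.load(open("V.pkl","rb"));I=[v[0] for v in V]
print("lid",*tri([(I[1],(85.5,236.3)),(I[2],(330,236.9)),(I[3],(458.1,236.4))]))
print("tin",*tri([(I[3],(200+157/1.4,120+219/1.4)),(I[2],(120+(477-392)/1.4,150+176/1.4))]))
print("large",*tri([(I[0],(363,221.3)),(I[1],(478.4,221.7))]))
print("box",*tri([(I[0],(189.9,137.7)),(I[1],(310.6,136)),(I[2],(548.9,135.7))]))
print("small",*tri([(I[1],(345.7,327.8)),(I[2],(551,326))]))
for k,c in((1,(17,262)),(2,(322,264)),(3,(480,264))):
    im=V[k][1];g=cv2.cvtColor(im,cv2.COLOR_BGR2GRAY)
    x0,y0=max(c[0]-45,0),c[1]-45
    C=cv2.HoughCircles(cv2.resize(g[y0:c[1]+45,x0:c[0]+45],None,fx=3,fy=3),cv2.HOUGH_GRADIENT,1,200,param1=120,param2=12,minRadius=54,maxRadius=75)
    if C is not None:
        p=C[0,0,:2]/3+[x0,y0];print(k,p,C[0,0,2]/3,plane(I[k],p,136))
print("tri hand",*tri([(I[1],(17,262)),(I[2],(322,264))]))
```

```text
lid [539.8 128.4  50.2] 0.18515680236002782
tin [504.6 276.9  70.2] 0.5169944951216019
large [ 545.8 -289.1    6.1] 0.023767659565329273
box [ 638.3 -102.3    9.7] 1.8516615678682922
small [ 415.3 -141.8    5.5] 1.0488666376142273
2 [321.2 263.2] 20.6 [[539.4 137.7 136. ]]
3 [479.5 259.8] 23.699999 [[542.  141.4 136. ]]
tri hand [537.7 137.  131. ] 0.6118009848610868
```

Run:
```python
from h import *
q=down(-np.pi/2)
r.reach((538,138,190),q); r.move_linear((538,138,83),feed=120); r.gripper_to(20)
s=r.sense();print(s["width"],s["grasp_force"],s["clock"])
r.move_linear((538,138,200),feed=150)
r.reach((415,-142,110),q); r.move_linear((415,-142,37),feed=60)
print(r.sense()["contact_force"]); r.move_linear((415,-142,35.6),feed=20); print(r.sense()["contact_force"],r.sense()["width"],r.sense()["ee_pos"])
r.gripper_to(80); r.hold(.3); r.move_linear((415,-142,150),feed=150)
q=down(-np.pi/2)
r.reach((520,-70,250),q)
i,im=wrist();cv2.imwrite("pics/s1.png",im);print(r.sense()["clock"],r.sense()["joints"])
import pickle;pickle.dump((i,im),open("s1.pkl","wb"))
```

```text
40.6293949871496 29.958138854708523 6.8333
[ 0.17346816  0.2346417  -0.55042033]
[-0.41497864  0.47312231 -1.2691815 ] 40.89845903139264 [ 415.02128602 -142.00294806   35.66774139]
13.325 [-3.51363343e-01 -8.73032241e-02  1.83281606e+00 -4.05225743e-04
  1.40029152e+00  1.22020562e+00]
```

View pics/s1.png

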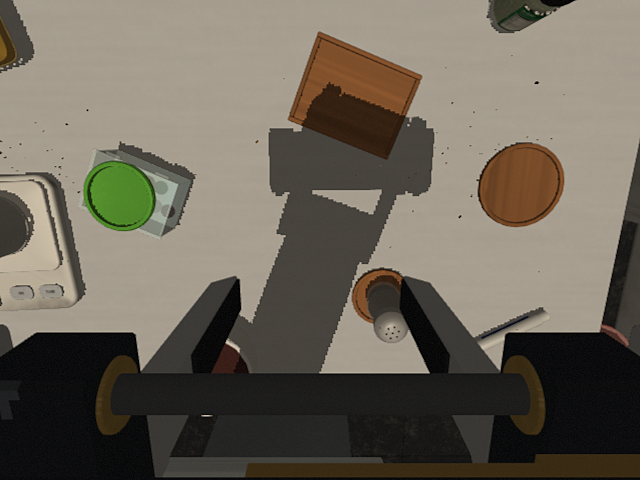

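Shaker stands in the small tray, dome at ≈(391,326), body in the tray ring; lid fully visible, centre ≈(120,196), and box corners visible.

Run:
```python
from h import *
import pickle
np.set_printoptions(precision=1,suppress=True)
i,im=pickle.load(open("s1.pkl","rb"))
print("shaker top",plane(i,(391,326),86))
for c in blobs(im,(40,120,25),(80,255,255),800):
    e=cv2.fitEllipse(cv2.convexHull(c));print(e,plane(i,e[0],52))
print(plane(i,[(98,150),(194,177),(163,237),(83,206)],44))
j=r.camera_info("top");t=r.capture("top");cv2.imwrite("pics/t1.png",cv2.resize(t[190:350,250:490],None,fx=3,fy=3,interpolation=cv2.INTER_CUBIC))
```

```text
shaker top [[ 417.  -139.3   86. ]]
((118.90545654296875, 195.51211547851562), (65.9169921875, 74.8776626586914), 128.52699279785156) [[540.1 127.6  52. ]]
[[583.3 146.2  44. ]
 [557.3  55.   44. ]
 [496.   92.1  44. ]
 [528.3 169.6  44. ]]
```

View pics/t1.png

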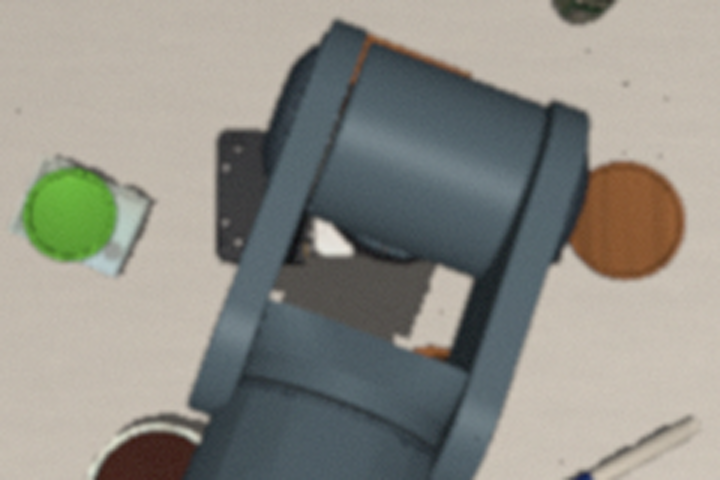

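Top crop: lid at crop (69,213) undisturbed, arm hides the small tray. Next, the tin.

Run:
```python
from h import *
import pickle
q=down(-np.pi/2)
r.reach((504.7,276.6,140),q); r.move_linear((504.7,276.6,42),feed=120); r.gripper_to(50)
s=r.sense();print(s["width"],s["grasp_force"],s["clock"],s["contact_force"])
r.move_linear((504.7,276.6,170),feed=150)
r.reach((545,-288.7,110),q); r.move_linear((545,-288.7,26),feed=80)
print(r.sense()["contact_force"]); r.move_linear((545,-288.7,24.5),feed=20); print(r.sense()["contact_force"],r.sense()["width"])
r.gripper_to(94); r.hold(.3); r.move_linear((545,-288.7,150),feed=150)
r.reach((560,-170,250),q);A=wrist()
r.reach((540,60,250),q);B=wrist();print(r.sense()["clock"])
pickle.dump((A,B),open("s2.pkl","wb"))
cv2.imwrite("pics/s2.png",np.hstack([cv2.resize(A[1][100:380,250:600],(400,320)),cv2.resize(B[1][120:320,100:350],(400,320),interpolation=cv2.INTER_CUBIC)]))
```

```text
65.01454660741912 29.990553802490467 16.0917 [-0.96436681 -0.30723769  4.28604728]
[-0.1219787   0.17251993 -0.92063286]
[ 0.21917651 -0.24522919 -0.14998433] 65.09947003901088
24.2
```

View pics/s2.png

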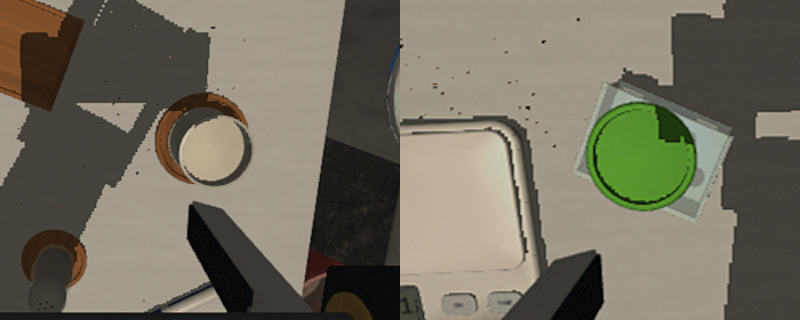

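Left crop: tin upright in the large tray, rim centre ≈(213,150); shaker in its tray. Right crop: lid centre ≈(641,156), box-lid corners (607,83),(733,130),(697,222),(576,172).

Run:
```python
from h import *
import pickle
np.set_printoptions(precision=1,suppress=True)
A,B=pickle.load(open("s2.pkl","rb"))
print("tin",plane(A[0],(250+213/1.143,100+150/1.143),56))
P=plane(B[0],[(229.4,171.9),(308.1,201.3),(285.6,258.8),(210,227.5)],44);print(P,P.mean(0),cv2.minAreaRect(P[:,:2].astype(np.float32)))
c=blobs(B[1],(40,120,25),(80,255,255),800)[0];e=cv2.fitEllipse(cv2.convexHull(c));print("lid",plane(B[0],e[0],52))
s=r.sense();print(r.ik((540,128,100),down(-np.pi/2-.4)),s["joints"])
```

```text
tin [[ 545.8 -285.9   56. ]]
[[584.3 148.4  44. ]
 [554.9  70.8  44. ]
 [494.1  95.   44. ]
 [527.9 171.9  44. ]] [540.3 121.5  44. ] ((540.0445556640625, 121.8525390625), (83.958984375, 65.4098892211914), 68.2853012084961)
lid [[540.  128.4  52. ]]
[ 0.   0.1  1.9 -0.   1.1  2. ] [-0.1 -0.   1.8 -0.   1.4  1.5]
```

Run:
```python
from h import *
import pickle
q=down(-.379)
r.gripper_to(90); r.reach((540,128.4,110),q); r.move_linear((540,128.4,46.5),feed=80); print(r.sense()["ee_pos"],r.sense()["contact_force"]);r.gripper_to(55)
s=r.sense();print(s["width"],s["grasp_force"],s["clock"],s["contact_force"])
r.move_linear((540,128.4,150),feed=120)
print(r.sense()["width"])
r.reach((545.4,-287.3,110),q); r.move_linear((545.4,-287.3,61),feed=80); r.move_linear((545.4,-287.3,58.9),feed=20)
s=r.sense();print(s["contact_force"],s["width"])
r.gripper_to(90); r.hold(.3); r.move_linear((545.4,-287.3,150),feed=150)
q=down(-np.pi/2)
r.reach((560,-190,250),q);A=wrist()
r.reach((540,60,250),q);B=wrist();print(r.sense()["clock"])
pickle.dump((A,B),open("s3.pkl","wb"))
cv2.imwrite("pics/s3.png",np.hstack([cv2.resize(A[1][100:380,250:600],(400,320)),cv2.resize(B[1][120:320,100:350],(400,320),interpolation=cv2.INTER_CUBIC)]))
```

```text
[540.46990634 128.44663726  46.93798249] [-0.45898927  0.14941827  0.0369955 ]
66.01261313800707 29.789556551986607 26.9667 [-1.61027854 -0.14665046  2.69096695]
66.1437993132516
[-0.06305508 -0.45801959  0.06162805] 66.12742159482909
34.475
```

View pics/s3.png

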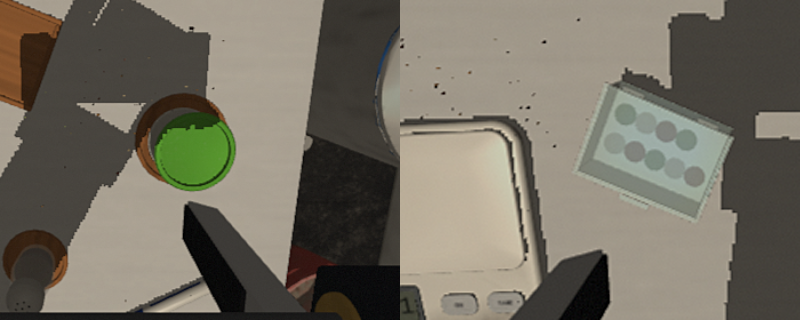

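Lid lies centred on the tin (rim crescent hidden evenly); box is uncovered at the same place, corners (610,83),(733,130),(697,222),(574,172), lip mid-way on its near side, so I grip 22 mm off the lip.

Run:
```python
from h import *
import pickle
np.set_printoptions(precision=1,suppress=True)
q=down(-.379);q2=down(-.370)
r.gripper_to(92); r.reach((531.9,101.3,110),q); r.move_linear((531.9,101.3,18),feed=100); print(r.sense()["contact_force"]);r.gripper_to(50)
s=r.sense();print(s["width"],s["grasp_force"],s["clock"],s["contact_force"])
r.move_linear((531.9,101.3,100),feed=100)
print(r.sense()["width"])
x,y=635-22*.362,-104.5-22*.932
r.reach((x,y,90),q2); r.move_linear((x,y,25),feed=70); r.move_linear((x,y,22.6),feed=20)
s=r.sense();print(s["contact_force"],s["width"])
r.gripper_to(92); r.hold(.3); r.move_linear((x,y,150),feed=150)
q=down(-np.pi/2)
r.reach((530,-200,250),q);A=wrist()
r.reach((450,-50,250),q);B=wrist();C=r.capture("scene");print(r.sense()["clock"])
pickle.dump((A,B),open("s4.pkl","wb"))
cv2.imwrite("pics/s4.png",np.hstack([A[1][20:380,150:550],cv2.resize(C[120:280,310:470],(360,360),interpolation=cv2.INTER_CUBIC)]))
```

```text
[ 1.   0.7 -0.1]
61.381195773649225 29.99539017677307 37.4333 [-0.2 -0.   2.5]
61.428792659603474
[-0.3  0.1  0.4] 61.679480181229415
44.4917
```

View pics/s4.png

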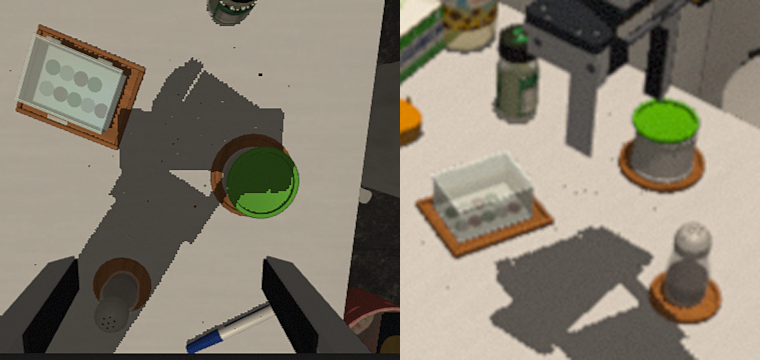

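Everything stands in its tray: the box inside the rectangular rim (lid corners in the left crop ≈(36,35),(125,66),(103,132),(17,108)), lid on tin at ≈(262,182), shaker dome ≈(113,315). Numeric check.

Run:
```python
from h import *
import pickle
np.set_printoptions(precision=1,suppress=True)
A,B=pickle.load(open("s4.pkl","rb"))
P=plane(A[0],np.array([(36,35),(125,66),(103,132),(17,108)])+[150,20],48);print("box",P.mean(0),cv2.minAreaRect(P[:,:2].astype(np.float32)))
O=[]
for i,im in (A,B):
    c=blobs(im,(40,120,25),(80,255,255),800)
    if c:
        e=cv2.fitEllipse(cv2.convexHull(c[0]));O.append((i,e[0]));print("lid",plane(i,e[0],64))
print(tri(O)); print("shaker",plane(A[0],(150+113,20+315),88), r.sense()["contact_force"])
```

```text
box [ 634.7 -105.8   48. ] ((633.69482421875, -105.64171600341797), (87.0496597290039, 67.87068176269531), 71.88229370117188)
lid [[ 546.8 -287.6   64. ]]
lid [[ 546.4 -286.5   64. ]]
(array([ 546.5, -288.1,   61.5]), np.float64(0.08500728549802697))
shaker [[ 419.1 -143.7   88. ]] [1.3 0.6 0.1]
```

```bash
python3 -c "
from workcell import r
print(r.close_job())"
```

```text
the job is handed in; nothing more can be done
None
```

The job is handed in. My last camera check put the shaker about 4 mm and the box and tin within about 3 mm of their tray centres, with the lid flat and within about 2 mm of the tin's centre; the spice jar was never touched, and about 45 s of the 120 s were used. No verdict came back.

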